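Push a board square into the bench jig's corner

TASK

Push the loose wooden board along the bench into the corner made by the fence and the end stop, ready for marking out: one long edge flat against the fence, and one end tight against the stop block, whichever end of the fence the stop is at. Only push it with the fingers: do not lift or tip it, and leave the tape measure, the glue bottle and the screwdriver where they are. Finish with the hand clear.

Things in the scene. Friction and masses are not known exactly. Their poses are not given: they have to be found in the camera images.
- board: The loose board: a plain brown wooden slab 80 (its x) by 150 (its y, the long way) by 28 mm high, about 0.2 kg, lying flat on the bench between the robot and the fence. Origin: centre of its underside; z up. It starts turned at most 0.45 rad from parallel to the fence and clear of everything, so its -x long edge faces the robot. 
- fence: The fence: a straight plywood strip screwed to the bench beyond the board (cannot move), 30 (its x) by 490 (its y) by 40 mm high, turned up to 0.2 rad from the world's y. Origin: centre of its underside; its x points away from the robot, so its working face is the plane x = -15 mm in its frame.
- stop: The end stop: a fixed plywood block 70 (its x) by 40 (its y) by 40 mm high, square to the fence and touching its working face, near the +y or the -y end of the fence (200 to 235 mm from its middle). Origin: centre of its underside; axes parallel to the fence's. Its working face is the one towards the fence's middle, 20 mm from its origin.
- tape: Tape measure, loose: a rounded black case 62 x 62 x 36 mm high with a steel disc on top, lying by the fence near the end where the stop is not, 200 to 235 mm from the fence's middle. It is no stop; leave it alone. Origin: centre of its underside.
- glue: Whitish plastic glue bottle with a black cap, loose, standing: 56 mm in diameter, 150 mm high, at the left of the work. Leave it alone. Origin: centre of its underside.
- driver: Screwdriver with a black handle, loose, lying at the right of the work, 190 mm long along its x. Leave it alone. Origin: under its middle.
Not all that is in view belongs to the job. There is more than one size of the board; the job needs the smallest.

How it is judged:
At the end, for the whole second after the job is handed in: The board lies flat and at rest on the bench with a long edge parallel to the fence (within 0.025 rad) and its middle within 3.5 mm of touching it, and the end next to the stop within 3.5 mm of touching the stop, on the inner side (x of board in the frame of fence between -0.0585 and -0.05 m and y of board in the frame of fence between -0.18 and 0.18 m and angle between the y axis of board and the y axis of fence, either way round below 0.025 rad and (y of board in the frame of stop between -0.0985 and -0.09 m or y of board in the frame of stop between 0.09 and 0.0985 m) and height (world z) of board below 0.004 m and angle between board's own z axis and vertical below 0.03 rad and linear speed of board below 0.01 m/s).
It fails at once if the board is lifted off the bench (over 12 mm) (height (world z) of board above 0.012 m).
It fails at once if the board is tipped (over 0.15 rad) (angle between board's own z axis and vertical above 0.15 rad).
It fails at once if the tape measure is moved (over 20 mm) (distance of tape from where it was at the start of the episode above 0.02 m).
It fails at once if the glue bottle is moved (over 20 mm) (distance of glue from where it was at the start of the episode above 0.02 m).
It fails at once if the screwdriver is moved (over 20 mm) (distance of driver from where it was at the start of the episode above 0.02 m).
It also fails if it takes over 72 s, if anything falls off the work surface, if the arm or the gripper's body presses on something with over 40 N, if the wrist force passes 120 N, or if a joint passes its speed limit or range.

ROBOT

A 6-joint arm with a two-finger parallel gripper is mounted at the origin on the work surface. World frame = base frame: x ahead of the robot, y to its left, z up, the work surface at z = 0. Lengths are in m, angles in rad, forces in N, time in s.
With the tool pointing down it reaches from about 0.275 to 0.75 m from the base axis. Payload 10.2 kg.
Tool frame: the origin (TCP) lies at the very end of the fingers, on their centre line; the grasp point (between the pads) lies 19 mm behind it; z points along the fingers, y is the line along which they close (so a half turn about z gives the same grasp; the last joint's range is limited). The gripper opens to 88 mm and grips with 3 to 60 N. Pads are 18 mm wide; open, the fingers measure 123 mm over their backs; the gripper's body (75 mm by 187 mm) begins 45 mm behind the grasp point.
Start: joints at [-1.33, 0.313, 1.498, -0, 1.331, -0.223], TCP at [0.235, -0.47, 0.239] pointing down, gripper open.
Joint ranges: [-2.94, 2.94], [-0.97, 2.17], [0.19, 2.56], [-1.23, 4.37], [0.02, 3.11], [-2.88, 2.88]. Speed limits (rad/s): [2.39, 2.39, 3.01, 3.14, 3.14, 3.14].

INTERFACE

Orientations are given as a rotation vector (axis times angle).
In Python, from workcell import manip, optics gives the robot as it stands.
- The arm moves only by the shell command python3 -m pendant 'ROWS' [FORCE]. ROWS is JSON, a list of rows, each an object with "delta_pos": the shift along the tool's x, y, z in units of 40 mm (1.0 is 40 mm), a list of three; "twist": the turn, a rotation vector about the tool's x, y, z in units of 8 degrees (1.0 is 8 degrees), a list of three; "hand": the finger opening in mm, from 0 to 88.1. In form: [{"delta_pos": [dx, dy, dz], "twist": [wx, wy, wz], "hand": hand}, ...]. A call has exactly 8 rows; each row is the pose to reach, as a shift and turn from the pose commanded when the call began, along the tool's axes at that moment; what a row does not reach only later rows make up. A row lasts 1/10 s, in which the tool goes at most 50 mm and 8.59 degrees, less where a joint would pass 70% of its speed; a pose out of reach is approached as far as the arm can. A call with a gripper value outside its range is refused whole. The fingers move at their own pace and stop on an object; FORCE is the grip in N (left out, the last holds). Time passes only in rows, so rows that repeat a pose let the fingers close, or fill a call up. It gives the time, the measured TCP pose, the force, the opening and the grip force at its end, in the units of the state.
- manip.read_state(): the state, without advancing time (a new reading comes with each control period).
- optics.camera(name): name is "scene" or "side" or "wrist"; returns (picture, depth): 400x640x3 uint8, blue, green, red; 400x640 float32, m along the optical axis (not along the pixel's ray), 0 where there is no reading.
- optics.get_calibration(name): a dict with "mtx" (3x3 intrinsics, pixels), "xyz" and "orientation" of the camera in the world. Camera axes: x right, y up, looking along -z (the intrinsics and any distortion apply to the point x, -y, -z); pixel columns grow to the right and rows downward; lengths in m; the calibration is good to about 2 mm. The wrist camera is an equidistant fisheye: a pixel r from the principal point sees the ray r / f radians off the axis. A picture is of the moment at which its call begins: read the wrist's pose just before it. get_calibration takes no time and is no camera call; for the wrist camera it gives the pose at the moment of the call.
- manip.finish_job(): hands the job in; it is judged then, once.
The state is a dict: "time": time; "q": joint angles; "joint_velocities": joint speeds; "tau": joint torques, N m; "tool_pos": TCP position; "ee_rot": TCP orientation; "wrist_force": force on the tool from outside, world axes, zero at the start; "moment": the same for the moment, N m; "finger_gap": opening from 0.0 (shut) to 1.0 (fully open); "gripper_force": force on a finger pad.
Only numpy, scipy, OpenCV 4.12 (cv2) and the standard library are available. Lean on these libraries where they do the work, as an engineer would, in place of code of your own. Each camera call takes 0.05 s, during which the arm holds its last target. There are 200 camera calls.

## Working session

There is one attempt and no reset: what is moved stays moved. The work goes in short steps, Python scripts to look and compute and a shell command to move; the robot and the scene stay as the last step left them, time stands still between calls to the robot, and variables do not carry over. Pictures are saved under pics/ and viewed, at most 10 in all, crops included, and the job is handed in when it is done.

```bash
mkdir -p pics
cat > h.py <<'E'
import numpy as np, cv2
from scipy.spatial.transform import Rotation as R
from workcell import manip, optics
def rot(o):
    o=np.array(o,float)
    return o if o.shape==(3,3) else (R.from_rotvec(o).as_matrix() if o.size==3 else R.from_quat(o).as_matrix())
def world(cal,u,v,d):
    K=np.array(cal["mtx"]); x=(u-K[0,2])/K[0,0]*d; y=(v-K[1,2])/K[1,1]*d
    return np.stack([x,-y,-d],-1)@rot(cal["orientation"]).T+np.array(cal["xyz"])
def cloud(name):
    im,d=optics.camera(name); c=optics.get_calibration(name)
    v,u=np.mgrid[:400,:640]
    P=world(c,u,v,d); P[d==0]=np.nan
    return im,P
E
python3 - <<'E'
from h import *
for n in("scene","side"):
    c=optics.get_calibration(n);print(n,c)
    im,P=cloud(n);cv2.imwrite(f"pics/{n}0.png",im);np.savez(f"{n}0.npz",im=im,P=P)
s=manip.read_state();print(s)
E
```

```text
scene {'mtx': array([[436.47074807,   0.        , 319.71572294],
       [  0.        , 436.47074807, 211.7563924 ],
       [  0.        ,   0.        ,   1.        ]]), 'xyz': array([ 0.89977417, -0.71113409,  0.71374521]), 'orientation': array([0.86530604, 0.20738987, 0.48435911])}
side {'mtx': array([[380.76876292,   0.        , 313.12365698],
       [  0.        , 380.76876292, 195.80319528],
       [  0.        ,   0.        ,   1.        ]]), 'xyz': array([0.3024041 , 0.72803768, 0.57026594]), 'orientation': array([ 0.18316341, -1.31463809, -2.5247648 ])}
{'time': 0.1, 'q': array([-1.33040531e+00,  3.13378695e-01,  1.49834994e+00, -3.52069253e-05,
        1.33097553e+00, -2.23424052e-01]), 'joint_velocities': array([ 8.14269563e-04, -1.26723118e-03, -2.31895616e-03, -2.07236118e-03,
        1.40646739e-03, -7.13437222e-05]), 'tau': array([ 2.35545449e-03, -4.02811289e+01, -2.52643955e+01,  6.95332862e-02,
        3.42420093e-02, -7.13896202e-05]), 'tool_pos': array([ 0.23478362, -0.469337  ,  0.23823035]), 'ee_rot': array([-3.05640697e+00, -7.21803507e-01,  6.84983402e-05]), 'wrist_force': array([ 0.45038528,  0.39525454, -0.60421656]), 'moment': array([0.03128044, 0.01873863, 0.03172702]), 'gripper_force': 0.0, 'finger_gap': 0.9987305714760534}
```

View pics/scene0.png

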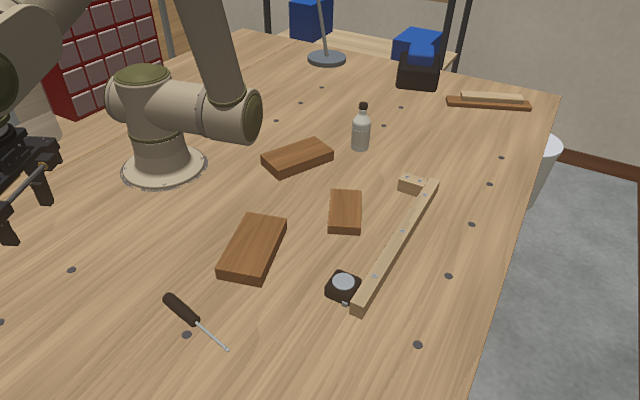

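View pics/side0.png

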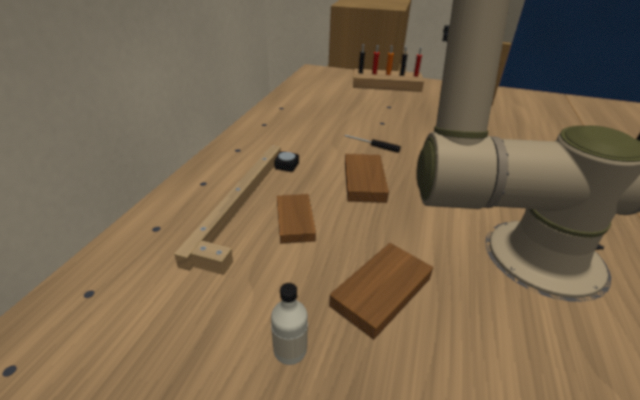

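The scene view shows three brown slabs that could be taken for the board: (297,157), (345,211) and (252,248). The fence runs from (356,305) to (432,183), with the stop at its +y end (411,185) and the tape at the -y end (343,286). The glue is at (361,130) and the screwdriver at (195,320). The slab at (345,211) looks smallest and lies between the others and the fence, so I'll measure it.

```bash
cat >> h.py <<'E'
def patch(P,seed,lo,hi):
    z=P[...,2]; m=((z>lo)&(z<hi)).astype(np.uint8)
    m=cv2.morphologyEx(m,cv2.MORPH_OPEN,np.ones((2,2),np.uint8))
    n,l=cv2.connectedComponents(m,connectivity=4); k=l[seed[1],seed[0]]
    if k==0: return None
    return P[l==k]
def rect(p):
    (c,s,a)=cv2.minAreaRect((p[:,:2]*1000).astype(np.float32)); 
    b=cv2.boxPoints((c,s,a)); e=[b[1]-b[0],b[2]-b[1]]; e=max(e,key=np.linalg.norm); e=e*np.sign(e[1])
    return np.round(c,1),np.round(sorted(s),1),"long-axis yaw from y",round(float(np.arctan2(-e[0],e[1])),4),"zmed",round(float(np.median(p[:,2])),4),len(p)
E
python3 - <<'E'
from h import *
for n,seeds in(("scene",dict(A=(297,155,.018,.06),B=(345,208,.018,.06),C=(252,243,.018,.06),fence=(400,232,.033,.06),stop=(409,182,.033,.06),tape=(343,282,.02,.06),glue=(361,130,.02,.2),drv=(182,310,.008,.06))),
 ("side",dict(A=(382,280,.018,.06),B=(295,215,.018,.06),C=(365,170,.018,.06),fence=(225,215,.033,.06),stop=(212,252,.033,.06),tape=(287,158,.02,.06),glue=(290,330,.02,.2)))):
    f=np.load(n+"0.npz");P=f["P"]
    for k,(u,v,lo,hi) in seeds.items():
        p=patch(P,(u,v),lo,hi); print(n,k,P[v,u].round(3),rect(p) if p is not None else None)
    im=f["im"]
    if n=="scene": cv2.imwrite("pics/crop.png",cv2.resize(im[150:330,240:450],None,fx=3.5,fy=3.3,interpolation=cv2.INTER_CUBIC)[:600,:800])
E
```

```text
scene A [0.329 0.201 0.037] (array([330. , 227.7]), array([102.1, 225.8]), 'long-axis yaw from y', -0.4386, 'zmed', nan, 1626)
scene B [0.554 0.062 0.03 ] (array([546.8,  82.9]), array([ 80.3, 182.4]), 'long-axis yaw from y', 0.4319, 'zmed', nan, 1290)
scene C [ 0.435 -0.163  0.038] (array([ 428.3, -140.8]), array([100.6, 228.9]), 'long-axis yaw from y', 0.2794, 'zmed', nan, 3161)
scene fence [0.708 0.037 0.04 ] (array([676.6,  68.5]), array([ 96.9, 544.8]), 'long-axis yaw from y', 0.0021, 'zmed', nan, 2336)
scene stop [0.656 0.238 0.038] (array([676.6,  68.5]), array([ 96.9, 544.8]), 'long-axis yaw from y', 0.0021, 'zmed', nan, 2336)
scene tape [ 0.662 -0.163  0.038] (array([676.7,  68.5]), array([ 96.7, 544.8]), 'long-axis yaw from y', 0.0031, 'zmed', nan, 3495)
scene glue [0.452 0.366 0.075] (array([401.1, 517. ]), array([ 49.4, 334.6]), 'long-axis yaw from y', 0.3091, 'zmed', nan, 662)
scene drv [ 0.42  -0.373  0.026] (array([nan, nan]), array([0., 0.]), 'long-axis yaw from y', nan, 'zmed', nan, 722)
side A [0.322 0.219 0.035] (array([308.4, 203.6]), array([100.3, 224.6]), 'long-axis yaw from y', -0.4667, 'zmed', nan, 4864)
side B [0.547 0.079 0.027] (array([553.6,  53.6]), array([ 82.2, 184.1]), 'long-axis yaw from y', 0.4194, 'zmed', nan, 1473)
side C [ 0.433 -0.157  0.037] (array([ 430. , -184.8]), array([112.1, 252.9]), 'long-axis yaw from y', 0.2706, 'zmed', nan, 1676)
side fence [0.696 0.135 0.029] (array([674.5,  10.9]), array([ 94.5, 556. ]), 'long-axis yaw from y', 0.0138, 'zmed', nan, 2259)
side stop [0.655 0.261 0.04 ] (array([674.5,  10.9]), array([ 94.5, 556. ]), 'long-axis yaw from y', 0.0138, 'zmed', nan, 2259)
side tape [ 0.653 -0.144  0.038] (array([672.8,  11. ]), array([ 93.1, 556. ]), 'long-axis yaw from y', 0.0102, 'zmed', nan, 3208)
side glue [0.431 0.412 0.091] (array([461.3, 334.5]), array([  0. , 163.2]), 'long-axis yaw from y', 0.1713, 'zmed', nan, 2164)
```

View pics/crop.png

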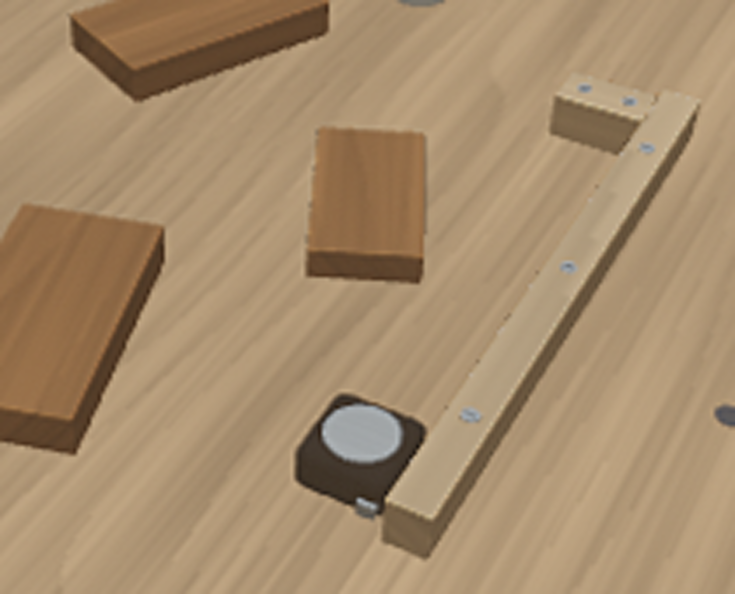

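The crop shows the smallest slab with top corners at crop (317,129), (426,133), (423,257) and (306,252). It is clearly smaller than the other two. I'll intersect these pixels with the known height planes.

```bash
cat >> h.py <<'E'
def onplane(cal,uv,z):
    uv=np.atleast_2d(uv).astype(float); o=np.array(cal["xyz"])
    r=world(cal,uv[:,0],uv[:,1],np.ones(len(uv)))-o
    return o+r*((z-o[2])/r[:,2])[:,None]
E
python3 - <<'E'
from h import *
c=optics.get_calibration("scene")
def cr(l): a=np.array(l,float); return np.c_[240+(a[:,0]+.5)/3.5-.5,150+(a[:,1]+.5)/3.3-.5]
for n,l,z in(("board",[(317,129),(426,133),(423,257),(306,252)],.028),("A",[(72,15),(134,66),(328,5)],.038),("C",[(25,205),(164,227),(75,417)],.038),("fence",[(385,503),(434,517),(698,100),(660,92)],.04),("stop",[(556,96),(571,76),(657,95),(641,122)],.04)):
    p=onplane(c,cr(l),z)*1000; e=np.diff(p[:,:2],axis=0)
    print(n,p[:,:2].round(1).tolist(),"mean",p.mean(0).round(1),"len",np.linalg.norm(e,axis=1).round(1),"ang",np.arctan2(-e[:,0],e[:,1]).round(3))
# refine by depth: eroded top points
for n,s in(("scene",dict(A=(297,155,.036,.042),B=(345,208,.026,.032),C=(252,243,.036,.042))),("side",dict(A=(382,280,.034,.042),B=(295,215,.024,.032),C=(365,170,.034,.042)))):
    P=np.load(n+"0.npz")["P"]
    for k,(u,v,lo,hi) in s.items():
        p=patch(P,(u,v),lo,hi); 
        print(n,k,rect(p) if p is not None else 0)
P=np.load("scene0.npz")["P"]; P2=np.load("side0.npz")["P"]
print("tape",P[279:285,340:347].reshape(-1,3).mean(0),P2[156:160,285:290].reshape(-1,3).mean(0))
s=np.load("side0.npz")["im"]; cv2.imwrite("pics/crops.png",cv2.resize(s[140:290,160:340],None,fx=4,fy=4,interpolation=cv2.INTER_CUBIC))
E
```

```text
board [[483.1, 116.8], [556.3, 154.0], [617.7, 17.5], [546.7, -17.9]] mean [551.   67.6  28. ] len [ 82.1 149.7  79.3] ang [-1.101 -2.719  2.033]
A [[236.8, 149.1], [324.1, 109.0], [410.1, 272.1]] mean [323.7 176.7  38. ] len [ 96.  184.3] ang [-2.001 -0.485]
C [[359.4, -80.7], [455.5, -53.0], [508.8, -233.4]] mean [ 441.2 -122.4   38. ] len [100.  188.1] ang [-1.29  -2.854]
fence [[697.1, -204.0], [725.0, -199.7], [723.2, 286.2], [694.3, 282.1]] mean [709.9  41.2  40. ] len [ 28.2 485.9  29.2] ang [-1.418  0.004  1.71 ]
stop [[627.0, 235.6], [626.6, 268.7], [693.7, 276.8], [695.3, 234.6]] mean [660.7 253.9  40. ] len [33.1 67.6 42.3] ang [ 0.012 -1.449 -3.104]
scene A 0
scene B (array([547.1,  83.4]), array([ 79.5, 182.5]), 'long-axis yaw from y', 0.4226, 'zmed', nan, 1181)
scene C (array([ 433.2, -157.8]), array([ 98.7, 192. ]), 'long-axis yaw from y', 0.2752, 'zmed', nan, 2016)
side A (array([309.4, 203.7]), array([ 98.5, 221. ]), 'long-axis yaw from y', -0.4545, 'zmed', nan, 4113)
side B (array([552.5,  54. ]), array([ 84.5, 184.2]), 'long-axis yaw from y', 0.4375, 'zmed', nan, 1385)
side C (array([ 430.3, -185.9]), array([112.1, 250.4]), 'long-axis yaw from y', 0.2706, 'zmed', nan, 1400)
tape [ 0.66153347 -0.16210533  0.03830163] [ 0.65474535 -0.14758996  0.03766488]
```

View pics/crops.png

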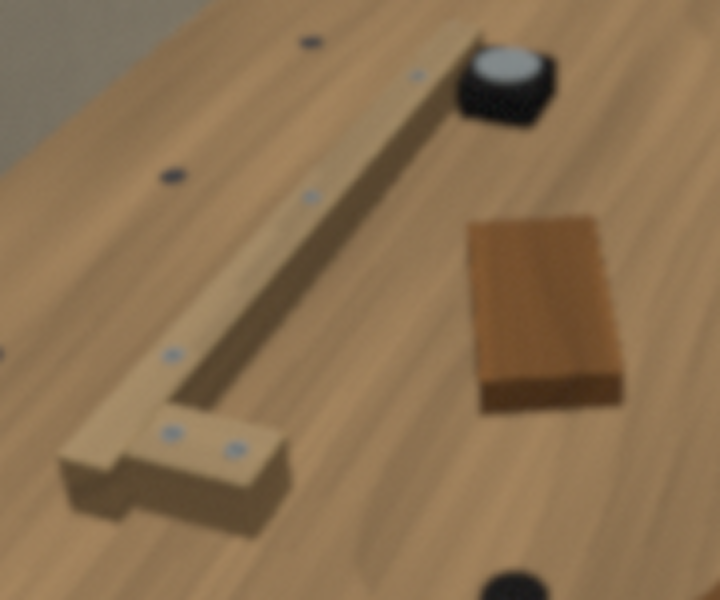

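The side crop shows the same 80 x 150 slab, with top corners at crop (468,225), (597,215), (622,375) and (481,382). The stop is at the +y end, with its inner top edge from about (175,403) to (287,437), and the tape is at the far end.

Plan:
1. Push +x with both fingers on the long edge, which also aligns the board.
2. Push the end along +y to the stop.
3. Seat it against the fence and stop.

```bash
cat > go.py <<'E'
import sys; from h import *
def go(x,y,z,yaw):
    s=manip.read_state(); M=rot(s["ee_rot"]); d=M.T@(np.array([x,y,z])-s["tool_pos"])/.04
    T=np.array([[np.cos(yaw),np.sin(yaw),0],[np.sin(yaw),-np.cos(yaw),0],[0,0,-1]])
    w=R.from_matrix(M.T@T).as_rotvec(degrees=True)/8
    print("delta",d.round(3),"twist",w.round(3),"t",s["time"])
if __name__=="__main__": go(*map(float,sys.argv[1:]))
E
python3 go.py .455 .058 .12 .005
python3 - <<'E'
from h import *
c=optics.get_calibration("side")
def cr(l): a=np.array(l,float); return np.c_[160+(a[:,0]+.5)/4-.5,140+(a[:,1]+.5)/4-.5]
for n,l,z in(("board",[(481,382),(622,375),(597,215),(468,225)],.028),("fence",[(62,458),(110,470),(460,85)],.04),("stop",[(248,487),(287,437),(175,403),(126,457)],.04)):
    p=onplane(c,cr(l),z)*1000; e=np.diff(p[:,:2],axis=0)
    print(n,p[:,:2].round(1).tolist(),"mean",p.mean(0).round(1),"len",np.linalg.norm(e,axis=1).round(1),"ang",np.arctan2(-e[:,0],e[:,1]).round(3))
E
```

```text
delta [10.821 -9.324  2.968] twist [-0.008  0.     3.286] t 0.1
board [[552.7, 156.7], [482.9, 126.1], [544.2, -13.4], [615.6, 23.7]] mean [548.9  73.3  28. ] len [ 76.2 152.3  80.4] ang [ 1.985 -2.728 -1.092]
fence [[719.7, 290.1], [692.9, 289.6], [678.4, -114.3]] mean [697.  155.1  40. ] len [ 26.8 404.1] ang [1.591 3.106]
stop [[624.1, 277.8], [623.0, 240.4], [689.1, 236.7], [690.6, 279.2]] mean [656.7 258.5  40. ] len [37.4 66.1 42.5] ang [ 3.114 -1.627 -0.037]
```

```bash
python3 -m pendant '[{"delta_pos":[1,-0.9,0],"twist":[0,0,0.8],"hand":60},{"delta_pos":[2,-1.7,0],"twist":[0,0,1.6],"hand":60},{"delta_pos":[3,-2.6,0],"twist":[0,0,2.4],"hand":60},{"delta_pos":[4,-3.4,0],"twist":[0,0,3.29],"hand":60},{"delta_pos":[5,-4.3,0],"twist":[0,0,3.29],"hand":60},{"delta_pos":[6,-5.2,0],"twist":[0,0,3.29],"hand":60},{"delta_pos":[6.8,-5.9,0],"twist":[0,0,3.29],"hand":60},{"delta_pos":[7.6,-6.6,0],"twist":[0,0,3.29],"hand":60}]'; python3 go.py .455 .058 .06 .005
```

```text
time: 0.9
tool_pos: [0.3877, -0.098, 0.2387]
ee_rot: [3.142, 0.006, 0.0]
wrist_force: [-0.0, -0.8, 0.3]
finger_gap: 0.681
gripper_force: 0.0
delta [ 1.697 -3.894  4.468] twist [ 0.    -0.001 -0.007] t 0.9
```

```bash
python3 -m pendant '[{"delta_pos":[0.4,-0.9,0.4],"twist":[0,0,0],"hand":60},{"delta_pos":[0.8,-1.8,0.8],"twist":[0,0,0],"hand":60},{"delta_pos":[1.2,-2.7,1.2],"twist":[0,0,0],"hand":60},{"delta_pos":[1.7,-3.6,1.8],"twist":[0,0,0],"hand":60},{"delta_pos":[1.7,-3.9,2.6],"twist":[0,0,0],"hand":60},{"delta_pos":[1.7,-3.9,3.5],"twist":[0,0,0],"hand":60},{"delta_pos":[1.7,-3.9,4.3],"twist":[0,0,0],"hand":60},{"delta_pos":[1.7,-3.9,4.47],"twist":[0,0,0],"hand":60}]'; python3 go.py .455 .058 .012 .005
python3 - <<'E'
from h import *
im,_=optics.camera("scene");cv2.imwrite("pics/s1.png",cv2.resize(im[100:350,150:470],None,fx=2.4,fy=2.4))
E
```

```text
time: 1.7
tool_pos: [0.453, 0.0566, 0.0572]
ee_rot: [-3.141, -0.007, 0.009]
wrist_force: [0.0, -0.4, 0.5]
finger_gap: 0.68
gripper_force: 0.0
delta [ 0.057 -0.035  1.13 ] twist [-0.006  0.042 -0.003] t 1.7
```

View pics/s1.png

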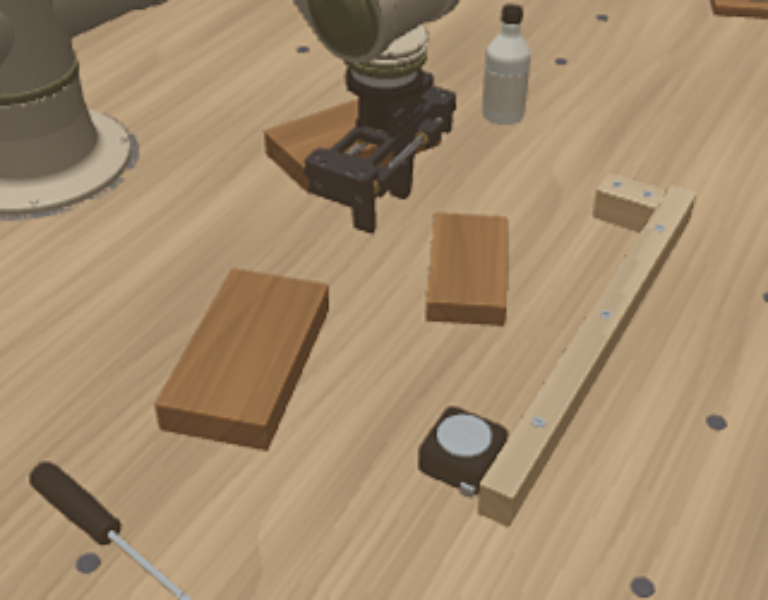

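The fingers are straight behind the board's near long edge, at crop (365,215) and (402,185), clear of the other slabs. I'll descend and begin the push.

```bash
python3 -m pendant '[{"delta_pos":[0,0,0.6],"twist":[0,0,0],"hand":60},{"delta_pos":[0,0,1.1],"twist":[0,0,0],"hand":60},{"delta_pos":[0.25,0,1.1],"twist":[0,0,0],"hand":60},{"delta_pos":[0.5,0,1.1],"twist":[0,0,0],"hand":60},{"delta_pos":[0.75,0,1.1],"twist":[0,0,0],"hand":60},{"delta_pos":[1,0,1.1],"twist":[0,0,0],"hand":60},{"delta_pos":[1.25,0,1.1],"twist":[0,0,0],"hand":60},{"delta_pos":[1.5,0,1.1],"twist":[0,0,0],"hand":60}]'; 
python3 -m pendant '[{"delta_pos":[0.25,0,0],"twist":[0,0,0],"hand":60},{"delta_pos":[0.5,0,0],"twist":[0,0,0],"hand":60},{"delta_pos":[0.75,0,0],"twist":[0,0,0],"hand":60},{"delta_pos":[1,0,0],"twist":[0,0,0],"hand":60},{"delta_pos":[1.2,0,0],"twist":[0,0,0],"hand":60},{"delta_pos":[1.4,0,0],"twist":[0,0,0],"hand":60},{"delta_pos":[1.6,0,0],"twist":[0,0,0],"hand":60},{"delta_pos":[1.6,0,0],"twist":[0,0,0],"hand":60}]'; python3 go.py .590 .058 .012 .005
python3 - <<'E'
from h import *
im,_=optics.camera("scene");cv2.imwrite("pics/s2.png",cv2.resize(im[150:330,240:450],None,fx=3.5,fy=3.3,interpolation=cv2.INTER_CUBIC))
E
```

```text
time: 2.55
tool_pos: [0.516, 0.0565, 0.0166]
ee_rot: [3.141, 0.007, 0.001]
wrist_force: [-0.4, 1.2, 0.4]
finger_gap: 0.683
gripper_force: 0.5
time: 3.35
tool_pos: [0.58, 0.0567, 0.0161]
ee_rot: [3.141, 0.007, 0.002]
wrist_force: [-0.4, 0.2, -0.5]
finger_gap: 0.682
gripper_force: 0.0
delta [ 0.25  -0.032  0.102] twist [ 0.001 -0.01  -0.005] t 3.35
```

View pics/s2.png

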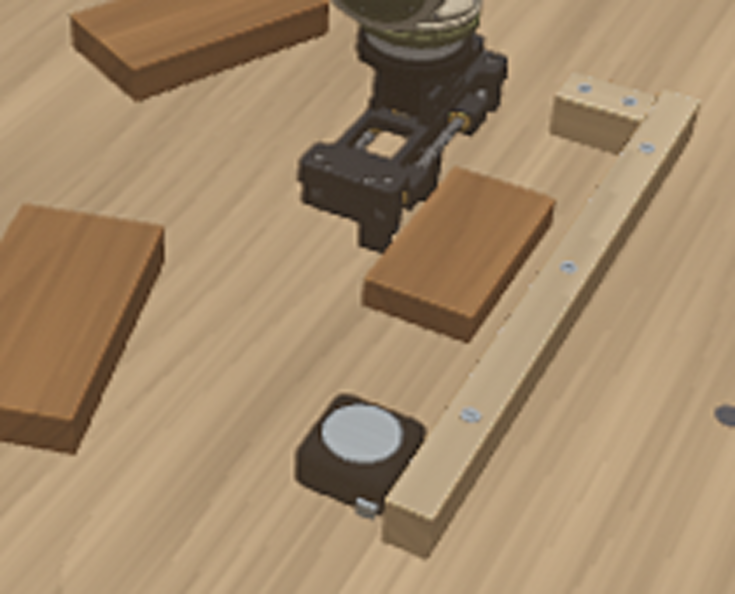

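The board now lies parallel to the fence, with top corners at crop (462,168), (554,204), (471,320) and (364,283), and a small gap left to the fence. Next I'll back off, lift, and turn the hand 90° to push the end.

```bash
python3 -m pendant '[{"delta_pos":[-0.3,0,0],"twist":[0,0,0],"hand":60},{"delta_pos":[-0.6,0,-0.3],"twist":[0,0,0],"hand":60},{"delta_pos":[-0.6,0.3,-1],"twist":[0,0,0],"hand":60},{"delta_pos":[-0.6,1,-1.8],"twist":[0,0,-0.8],"hand":40},{"delta_pos":[-0.6,1.8,-1.8],"twist":[0,0,-1.8],"hand":24},{"delta_pos":[-0.4,2.6,-1.8],"twist":[0,0,-2.8],"hand":24},{"delta_pos":[0,2.9,-1.8],"twist":[0,0,-3.8],"hand":24},{"delta_pos":[0.5,3,-1.8],"twist":[0,0,-4.8],"hand":24}]'
python3 - <<'E'
from h import *
from go import go
c=optics.get_calibration("scene")
a=np.array([(462,168),(554,204),(471,320),(364,283)],float); uv=np.c_[240+(a[:,0]+.5)/3.5-.5,150+(a[:,1]+.5)/3.3-.5]
p=onplane(c,uv,.028)*1000; e=np.diff(p[:,:2],axis=0)
print(p[:,:2].round(1),p.mean(0),np.linalg.norm(e,axis=1),np.arctan2(-e[:,0],e[:,1]))
s=manip.read_state();print(s["q"].round(2))
go(p[:,0].mean()/1000,-.055,.075,np.pi/2+.005)
E
```

```text
time: 4.2
tool_pos: [0.5995, -0.0648, 0.0881]
ee_rot: [2.963, 1.045, 0.0]
wrist_force: [-1.0, 0.3, 0.5]
finger_gap: 0.278
gripper_force: 0.0
[[598.2 126.2]
 [672.5 119.1]
 [672.1 -25.8]
 [595.6 -27.4]] [634.60021     48.04070667  28.        ] [ 74.66563996 144.91515573  76.4989167 ] [-1.66513301  3.13840434  1.59178161]
[-0.3   0.63  1.43 -0.    1.08  0.59]
delta [0.837 0.358 0.328] twist [ 1.000e-03  1.000e-03 -6.429e+00] t 4.2
```

```bash
python3 -m pendant '[{"delta_pos":[0.1,0.1,0],"twist":[0,0,-1],"hand":24},{"delta_pos":[0.3,0.2,0],"twist":[0,0,-2],"hand":24},{"delta_pos":[0.5,0.3,0],"twist":[0,0,-3],"hand":24},{"delta_pos":[0.84,0.36,0],"twist":[0,0,-4],"hand":24},{"delta_pos":[0.84,0.36,0],"twist":[0,0,-5],"hand":24},{"delta_pos":[0.84,0.36,0],"twist":[0,0,-6],"hand":24},{"delta_pos":[0.84,0.36,0.2],"twist":[0,0,-6.43],"hand":24},{"delta_pos":[0.84,0.36,0.33],"twist":[0,0,-6.43],"hand":24}]'; python3 go.py .634 -.055 .013 1.575
```

```text
time: 5.0
tool_pos: [0.6344, -0.0533, 0.0742]
ee_rot: [-2.219, -2.223, 0.0]
wrist_force: [-0.4, -0.6, -0.8]
finger_gap: 0.274
gripper_force: 0.0
delta [-0.042 -0.008  1.531] twist [-0.003 -0.001 -0.016] t 5.0
```

```bash
python3 -m pendant '[{"delta_pos":[0,0,0.6],"twist":[0,0,0],"hand":24},{"delta_pos":[0,0,1.2],"twist":[0,0,0],"hand":24},{"delta_pos":[0,0,1.52],"twist":[0,0,0],"hand":24},{"delta_pos":[0.25,0,1.52],"twist":[0,0,0],"hand":24},{"delta_pos":[0.5,0,1.52],"twist":[0,0,0],"hand":24},{"delta_pos":[0.75,0,1.52],"twist":[0,0,0],"hand":24},{"delta_pos":[1,0,1.52],"twist":[0,0,0],"hand":24},{"delta_pos":[1.25,0,1.52],"twist":[0,0,0],"hand":24}]'
python3 -m pendant '[{"delta_pos":[0.25,0,0],"twist":[0,0,0],"hand":24},{"delta_pos":[0.5,0,0],"twist":[0,0,0],"hand":24},{"delta_pos":[0.75,0,0],"twist":[0,0,0],"hand":24},{"delta_pos":[1,0,0],"twist":[0,0,0],"hand":24},{"delta_pos":[1.2,0,0],"twist":[0,0,0],"hand":24},{"delta_pos":[1.35,0,0],"twist":[0,0,0],"hand":24},{"delta_pos":[1.45,0,0],"twist":[0,0,0],"hand":24},{"delta_pos":[1.5,0,0],"twist":[0,0,0],"hand":24}]'
python3 - <<'E'
from h import *
im,_=optics.camera("scene");cv2.imwrite("pics/s3.png",cv2.resize(im[150:330,240:450],None,fx=3.5,fy=3.3,interpolation=cv2.INTER_CUBIC))
E
```

```text
time: 5.8
tool_pos: [0.635, -0.0025, 0.0148]
ee_rot: [2.218, 2.223, 0.001]
wrist_force: [-1.3, -2.2, 0.8]
finger_gap: 0.274
gripper_force: 0.9
time: 6.6
tool_pos: [0.6344, 0.0569, 0.0139]
ee_rot: [-2.219, -2.223, 0.0]
wrist_force: [-0.5, -2.4, 2.7]
finger_gap: 0.271
gripper_force: 0.9
```

View pics/s3.png

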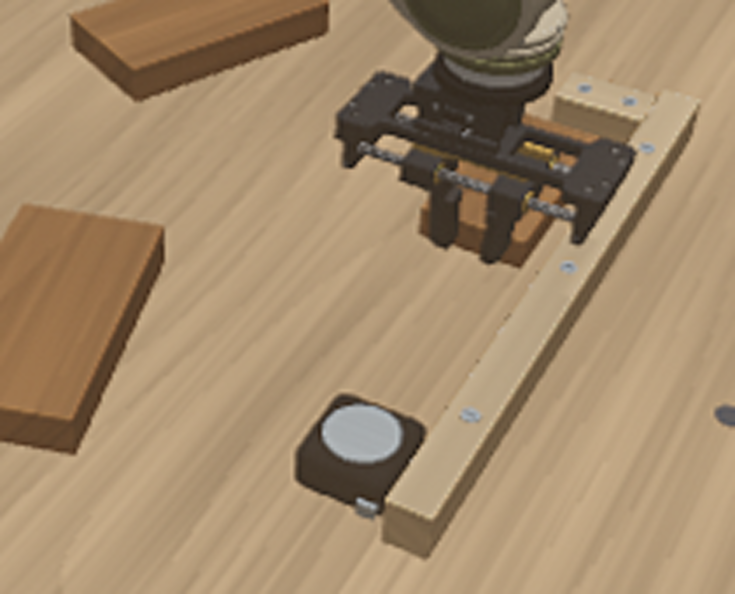

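The fingers are square on the board's -y end, around crop (445,245) to (492,260). I'll creep on towards the stop.

```bash
python3 -m pendant '[{"delta_pos":[0.06,0,0],"twist":[0,0,0],"hand":24},{"delta_pos":[0.12,0,0],"twist":[0,0,0],"hand":24},{"delta_pos":[0.18,0,0],"twist":[0,0,0],"hand":24},{"delta_pos":[0.24,0,0],"twist":[0,0,0],"hand":24},{"delta_pos":[0.3,0,0],"twist":[0,0,0],"hand":24},{"delta_pos":[0.34,0,0],"twist":[0,0,0],"hand":24},{"delta_pos":[0.37,0,0],"twist":[0,0,0],"hand":24},{"delta_pos":[0.37,0,0],"twist":[0,0,0],"hand":24}]'
python3 -m pendant '[{"delta_pos":[0.02,0,0],"twist":[0,0,0],"hand":24},{"delta_pos":[0.03,0,0],"twist":[0,0,0],"hand":24},{"delta_pos":[0.04,0,0],"twist":[0,0,0],"hand":24},{"delta_pos":[0.05,0,0],"twist":[0,0,0],"hand":24},{"delta_pos":[0.06,0,0],"twist":[0,0,0],"hand":24},{"delta_pos":[0.07,0,0],"twist":[0,0,0],"hand":24},{"delta_pos":[0.08,0,0],"twist":[0,0,0],"hand":24},{"delta_pos":[0.08,0,0],"twist":[0,0,0],"hand":24}]'
```

```text
time: 7.45
tool_pos: [0.6344, 0.0717, 0.0139]
ee_rot: [-2.219, -2.223, -0.0]
wrist_force: [1.0, 0.2, 1.0]
finger_gap: 0.271
gripper_force: 0.0
time: 8.25
tool_pos: [0.6344, 0.0747, 0.0139]
ee_rot: [-2.22, -2.223, -0.0]
wrist_force: [-0.5, 0.4, -0.7]
finger_gap: 0.274
gripper_force: 0.2
```

```bash
python3 -m pendant '[{"delta_pos":[0.02,0,0],"twist":[0,0,0],"hand":24},{"delta_pos":[0.03,0,0],"twist":[0,0,0],"hand":24},{"delta_pos":[0.04,0,0],"twist":[0,0,0],"hand":24},{"delta_pos":[0.05,0,0],"twist":[0,0,0],"hand":24},{"delta_pos":[0.06,0,0],"twist":[0,0,0],"hand":24},{"delta_pos":[0.07,0,0],"twist":[0,0,0],"hand":24},{"delta_pos":[0.07,0,0],"twist":[0,0,0],"hand":24},{"delta_pos":[0.07,0,0],"twist":[0,0,0],"hand":24}]'
```

```text
time: 9.05
tool_pos: [0.6344, 0.0755, 0.0139]
ee_rot: [2.219, 2.222, -0.003]
wrist_force: [-1.7, -12.1, 0.7]
finger_gap: 0.274
gripper_force: 5.7
```

The board met the stop at TCP y = 0.0755 with 12 N. That puts the stop face at 0.2345, which agrees with the vision estimate. Now I'll back off and turn the hand for the fence push.

```bash
python3 -m pendant '[{"delta_pos":[-0.2,0,0],"twist":[0,0,0],"hand":24},{"delta_pos":[-0.5,0,0],"twist":[0,0,0],"hand":24},{"delta_pos":[-0.6,0,-0.6],"twist":[0,0,0],"hand":24},{"delta_pos":[-0.6,0,-1.5],"twist":[0,0,1],"hand":24},{"delta_pos":[-0.6,-0.3,-2],"twist":[0,0,2],"hand":24},{"delta_pos":[-0.4,-1,-2],"twist":[0,0,3],"hand":40},{"delta_pos":[0,-1.7,-2],"twist":[0,0,4],"hand":50},{"delta_pos":[0.5,-2.2,-2],"twist":[0,0,5],"hand":60}]'; python3 go.py .555 .160 .08 .003
```

```text
time: 9.85
tool_pos: [0.545, 0.097, 0.0941]
ee_rot: [-2.85, -1.32, 0.0]
wrist_force: [0.9, 0.7, -0.6]
finger_gap: 0.521
gripper_force: 0.0
delta [ 1.363 -0.827  0.353] twist [-3.00e-03  0.00e+00  6.19e+00] t 9.85
```

```bash
python3 -m pendant '[{"delta_pos":[0.3,-0.2,0],"twist":[0,0,1],"hand":60},{"delta_pos":[0.7,-0.4,0],"twist":[0,0,2],"hand":60},{"delta_pos":[1,-0.6,0],"twist":[0,0,3],"hand":60},{"delta_pos":[1.36,-0.83,0],"twist":[0,0,4],"hand":60},{"delta_pos":[1.36,-0.83,0],"twist":[0,0,5],"hand":60},{"delta_pos":[1.36,-0.83,0],"twist":[0,0,6],"hand":60},{"delta_pos":[1.36,-0.83,0],"twist":[0,0,6.19],"hand":60},{"delta_pos":[1.36,-0.83,0.35],"twist":[0,0,6.19],"hand":60}]'; python3 go.py .555 .160 .013 .003
python3 - <<'E'
from h import *
im,_=optics.camera("scene");cv2.imwrite("pics/s4.png",cv2.resize(im[130:310,240:450],None,fx=3.5,fy=3.3,interpolation=cv2.INTER_CUBIC))
E
```

```text
time: 10.65
tool_pos: [0.5569, 0.1601, 0.081]
ee_rot: [-3.141, -0.019, -0.006]
wrist_force: [1.0, -0.1, 0.2]
finger_gap: 0.681
gripper_force: 0.0
delta [-0.053  0.003  1.699] twist [-0.003 -0.026  0.065] t 10.65
```

View pics/s4.png

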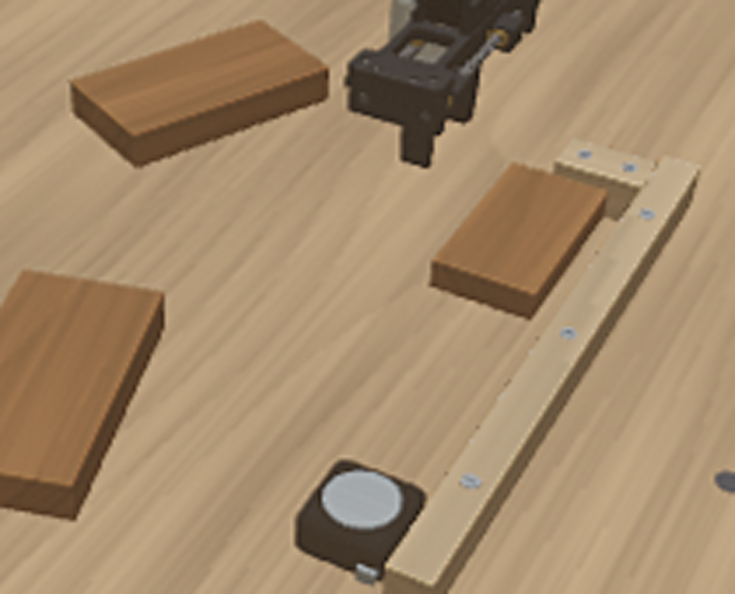

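The board's end is against the stop at crop (560,170)-(605,200), leaving a gap of about 18 mm to the fence. I'll descend and push +x.

```bash
python3 -m pendant '[{"delta_pos":[0,0,0.7],"twist":[0,0,0.06],"hand":60},{"delta_pos":[0,0,1.4],"twist":[0,0,0.06],"hand":60},{"delta_pos":[0.1,0,1.68],"twist":[0,0,0.06],"hand":60},{"delta_pos":[0.3,0,1.68],"twist":[0,0,0.06],"hand":60},{"delta_pos":[0.5,0,1.68],"twist":[0,0,0.06],"hand":60},{"delta_pos":[0.7,0,1.68],"twist":[0,0,0.06],"hand":60},{"delta_pos":[0.85,0,1.68],"twist":[0,0,0.06],"hand":60},{"delta_pos":[0.95,0,1.68],"twist":[0,0,0.06],"hand":60}]'
python3 -m pendant '[{"delta_pos":[0.03,0,0],"twist":[0,0,0],"hand":60},{"delta_pos":[0.06,0,0],"twist":[0,0,0],"hand":60},{"delta_pos":[0.09,0,0],"twist":[0,0,0],"hand":60},{"delta_pos":[0.12,0,0],"twist":[0,0,0],"hand":60},{"delta_pos":[0.15,0,0],"twist":[0,0,0],"hand":60},{"delta_pos":[0.17,0,0],"twist":[0,0,0],"hand":60},{"delta_pos":[0.18,0,0],"twist":[0,0,0],"hand":60},{"delta_pos":[0.18,0,0],"twist":[0,0,0],"hand":60}]'
```

```text
time: 11.5
tool_pos: [0.5946, 0.1607, 0.0133]
ee_rot: [-3.142, -0.003, -0.001]
wrist_force: [-3.0, 0.4, 1.3]
finger_gap: 0.679
gripper_force: 1.0
time: 12.3
tool_pos: [0.6011, 0.1607, 0.0127]
ee_rot: [-3.142, -0.003, -0.0]
wrist_force: [-1.0, 0.5, 0.2]
finger_gap: 0.679
gripper_force: 0.5
```

```bash
python3 -m pendant '[{"delta_pos":[0.02,0,0],"twist":[0,0,0],"hand":60},{"delta_pos":[0.04,0,0],"twist":[0,0,0],"hand":60},{"delta_pos":[0.05,0,0],"twist":[0,0,0],"hand":60},{"delta_pos":[0.06,0,0],"twist":[0,0,0],"hand":60},{"delta_pos":[0.07,0,0],"twist":[0,0,0],"hand":60},{"delta_pos":[0.08,0,0],"twist":[0,0,0],"hand":60},{"delta_pos":[0.09,0,0],"twist":[0,0,0],"hand":60},{"delta_pos":[0.09,0,0],"twist":[0,0,0],"hand":60}]'; python3 -c "
from h import *;s=manip.read_state();print(s['moment'])"
```

```text
time: 13.1
tool_pos: [0.6042, 0.1607, 0.0127]
ee_rot: [3.141, 0.003, -0.002]
wrist_force: [-4.6, -0.4, 3.2]
finger_gap: 0.68
gripper_force: 2.6
[-0.01428982  0.81725271 -0.01678855]
```

```bash
python3 -m pendant '[{"delta_pos":[0.01,0,0],"twist":[0,0,0],"hand":60},{"delta_pos":[0.02,0,0],"twist":[0,0,0],"hand":60},{"delta_pos":[0.03,0,0],"twist":[0,0,0],"hand":60},{"delta_pos":[0.04,0,0],"twist":[0,0,0],"hand":60},{"delta_pos":[0.05,0,0],"twist":[0,0,0],"hand":60},{"delta_pos":[0.06,0,0],"twist":[0,0,0],"hand":60},{"delta_pos":[0.06,0,0],"twist":[0,0,0],"hand":60},{"delta_pos":[0.06,0,0],"twist":[0,0,0],"hand":60}]'; python3 -c "
from h import *;s=manip.read_state();print(s['moment'])"
```

```text
time: 13.9
tool_pos: [0.6042, 0.1607, 0.0127]
ee_rot: [3.141, 0.003, -0.012]
wrist_force: [-18.6, -2.1, 13.0]
finger_gap: 0.678
gripper_force: 9.4
[-0.2265992   2.81485549 -0.08992135]
```

It's seated on the fence: 18 N with no further travel. I'll back off clear and check.

```bash
python3 -m pendant '[{"delta_pos":[-0.1,0,0],"twist":[0,0,0],"hand":60},{"delta_pos":[-0.4,0,0],"twist":[0,0,0],"hand":60},{"delta_pos":[-0.9,0,0],"twist":[0,0,0],"hand":60},{"delta_pos":[-1.3,0,-0.8],"twist":[0,0,0],"hand":60},{"delta_pos":[-1.7,0,-1.7],"twist":[0,0,0],"hand":60},{"delta_pos":[-2,0,-2.6],"twist":[0,0,0],"hand":60},{"delta_pos":[-2.2,0.5,-3.5],"twist":[0,0,0],"hand":60},{"delta_pos":[-2.2,1,-4],"twist":[0,0,0],"hand":60}]'
python3 - <<'E'
from h import *
im,_=optics.camera("scene");a=cv2.resize(im[160:250,345:445],None,fx=6,fy=6,interpolation=cv2.INTER_CUBIC);cv2.imwrite("pics/s5.png",a)
E
```

```text
time: 14.7
tool_pos: [0.5194, 0.1205, 0.1758]
ee_rot: [-3.142, -0.005, -0.008]
wrist_force: [0.3, -0.2, -0.5]
finger_gap: 0.677
gripper_force: 0.0
```

View pics/s5.png

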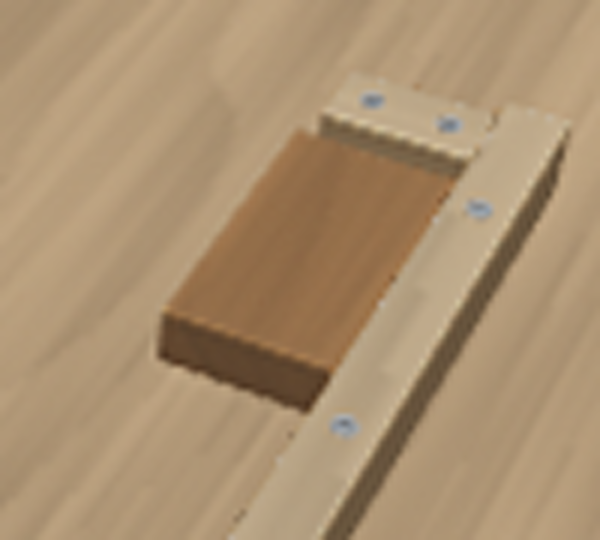

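The crop shows the board flush along the fence and up to the stop, with top corners at (303,130), (163,315) and (330,372). To make sure of the stop gap, I'll give the end one light confirming nudge; contact should come at TCP y ≈ 0.0755.

```bash
python3 -m pendant '[{"delta_pos":[0.3,0.5,2],"twist":[0,0,-1],"hand":40},{"delta_pos":[0.7,1,2],"twist":[0,0,-2],"hand":24},{"delta_pos":[1.2,1.5,2],"twist":[0,0,-3],"hand":24},{"delta_pos":[1.8,1.8,2],"twist":[0,0,-4],"hand":24},{"delta_pos":[2.4,1.8,2],"twist":[0,0,-5],"hand":24},{"delta_pos":[3,1.8,2],"twist":[0,0,-6],"hand":24},{"delta_pos":[3.2,1.8,2],"twist":[0,0,-7],"hand":24},{"delta_pos":[3.2,1.8,2],"twist":[0,0,-8],"hand":24}]'; python3 go.py .648 .050 .06 1.574
```

```text
time: 15.55
tool_pos: [0.6483, 0.0488, 0.0916]
ee_rot: [2.658, 1.674, 0.001]
wrist_force: [-1.5, -0.2, 0.3]
finger_gap: 0.273
gripper_force: 0.0
delta [ 0.024 -0.02   0.79 ] twist [ 5.000e-03 -1.000e-03 -3.222e+00] t 15.55
```

```bash
python3 -m pendant '[{"delta_pos":[0,0,0],"twist":[0,0,-1],"hand":24},{"delta_pos":[0,0,0],"twist":[0,0,-2],"hand":24},{"delta_pos":[0,0,0],"twist":[0,0,-3],"hand":24},{"delta_pos":[0,0,0.3],"twist":[0,0,-3.22],"hand":24},{"delta_pos":[0,0,0.9],"twist":[0,0,-3.22],"hand":24},{"delta_pos":[0,0,1.5],"twist":[0,0,-3.22],"hand":24},{"delta_pos":[0,0,1.94],"twist":[0,0,-3.22],"hand":24},{"delta_pos":[0,0,1.94],"twist":[0,0,-3.22],"hand":24}]'; python3 go.py .648 .073 .013 1.574
```

```text
time: 16.35
tool_pos: [0.6459, 0.049, 0.012]
ee_rot: [-2.222, -2.216, 0.004]
wrist_force: [-0.3, 0.3, 0.1]
finger_gap: 0.273
gripper_force: 0.0
delta [ 0.599  0.05  -0.024] twist [-0.03  -0.003 -0.042] t 16.35
```

```bash
python3 -m pendant '[{"delta_pos":[0.15,0,0],"twist":[0,0,-0.04],"hand":24},{"delta_pos":[0.3,0,0],"twist":[0,0,-0.04],"hand":24},{"delta_pos":[0.4,0,0],"twist":[0,0,-0.04],"hand":24},{"delta_pos":[0.5,0,0],"twist":[0,0,-0.04],"hand":24},{"delta_pos":[0.57,0,0],"twist":[0,0,-0.04],"hand":24},{"delta_pos":[0.6,0,0],"twist":[0,0,-0.04],"hand":24},{"delta_pos":[0.62,0,0],"twist":[0,0,-0.04],"hand":24},{"delta_pos":[0.62,0,0],"twist":[0,0,-0.04],"hand":24}]'
python3 -m pendant '[{"delta_pos":[0.01,0,0],"twist":[0,0,0],"hand":24},{"delta_pos":[0.02,0,0],"twist":[0,0,0],"hand":24},{"delta_pos":[0.03,0,0],"twist":[0,0,0],"hand":24},{"delta_pos":[0.04,0,0],"twist":[0,0,0],"hand":24},{"delta_pos":[0.05,0,0],"twist":[0,0,0],"hand":24},{"delta_pos":[0.06,0,0],"twist":[0,0,0],"hand":24},{"delta_pos":[0.06,0,0],"twist":[0,0,0],"hand":24},{"delta_pos":[0.06,0,0],"twist":[0,0,0],"hand":24}]'
```

```text
time: 17.15
tool_pos: [0.6473, 0.0735, 0.0151]
ee_rot: [2.218, 2.225, 0.0]
wrist_force: [-0.5, 0.1, 0.3]
finger_gap: 0.273
gripper_force: 0.0
time: 17.95
tool_pos: [0.6473, 0.0755, 0.0151]
ee_rot: [2.218, 2.224, -0.001]
wrist_force: [-0.7, -4.4, 0.4]
finger_gap: 0.274
gripper_force: 2.5
```

Contact came at the same TCP y = 0.0755, so the end is tight on the stop. Retreating clear for a last look.

```bash
python3 -m pendant '[{"delta_pos":[-0.1,0,0],"twist":[0,0,0],"hand":24},{"delta_pos":[-0.4,0,0],"twist":[0,0,0],"hand":24},{"delta_pos":[-0.7,0,-0.3],"twist":[0,0,0],"hand":24},{"delta_pos":[-0.9,0,-1.2],"twist":[0,0,0],"hand":24},{"delta_pos":[-1,0.3,-2.2],"twist":[0,0,0],"hand":24},{"delta_pos":[-1,-0.3,-3.2],"twist":[0,0,0],"hand":24},{"delta_pos":[-1.2,-1,-4],"twist":[0,0,0],"hand":24},{"delta_pos":[-1.5,-2,-4.5],"twist":[0,0,0],"hand":24}]'
python3 - <<'E'
from h import *
a,_=optics.camera("scene");b,_=optics.camera("side")
a=cv2.resize(a[160:250,345:445],(400,360),interpolation=cv2.INTER_CUBIC);b=cv2.resize(b[180:290,165:287],(400,360),interpolation=cv2.INTER_CUBIC)
cv2.imwrite("pics/fin.png",np.hstack([a,b]))
E
```

```text
time: 18.75
tool_pos: [0.5675, 0.0149, 0.1984]
ee_rot: [2.215, 2.222, 0.005]
wrist_force: [0.5, -0.1, 0.3]
finger_gap: 0.273
gripper_force: 0.0
```

View pics/fin.png

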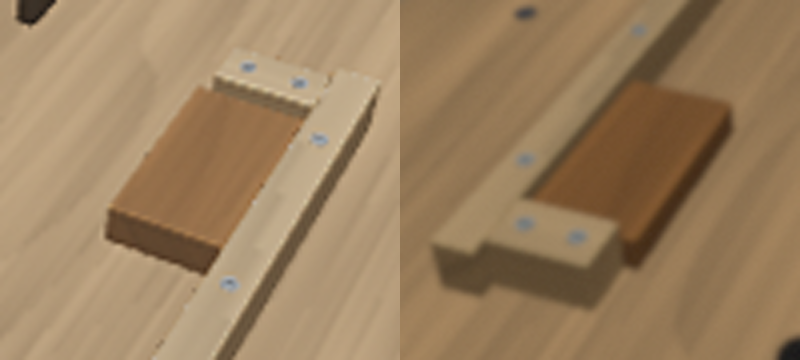

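Both views show the board flush in the corner, from (205,88) to (225,245) in the left view, with the hand clear. Handing in.

```bash
python3 -c "
from h import *;print(manip.finish_job())"
```

```text
the job is handed in; nothing more can be done
None
```

The smallest board is pushed flat against the fence and tight against the +y end stop, the hand is clear, and the job was handed in at about 19 s; the hand-in returned no verdict, but both contacts were felt at the wrist and both cameras show the board flush.

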